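# Line the cups up by size on the rekebot

## Robot

A 7-joint arm with a two-finger parallel gripper is mounted at the origin on the work surface. World frame = base frame: x ahead of the robot, y to its left, z up, the work surface at z = 0. Lengths are in m, angles in rad, forces in N, time in s.
With the tool pointing down it reaches from about 0.425 to 0.875 m from the base axis. Payload 4.7 kg.
Tool frame: the origin (TCP) lies at the very end of the fingers, on their centre line; the grasp point (between the pads) lies pinch_z behind it (pinch_z is the distance from the TCP to the grasp point, in m); z points along the fingers, y is the line along which they close (so a half turn about z gives the same grasp; the last joint's range is limited). The gripper opens to 87 mm and grips with 3 to 60 N. Pads are 19 mm wide; open, the fingers measure 117 mm over their backs; the gripper's body (75 mm by 190 mm) begins 51 mm behind the grasp point.
Start: joints at [1.125, 0.321, -0.07, 1.45, 0.023, 1.371, -0.057], TCP at [0.288, -0.583, 0.223] pointing down, gripper open.
Joint ranges: [-2.86, 2.86], [-0.3, 2.09], [-1.38, 1.24], [0.06, 2.45], [-1.56, 4.7], [0.09, 2.05], [-2.69, 2.69]. Speed limits (rad/s): [2.57, 2.57, 3.14, 3.14, 3.14, 3.14, 3.14].

## Interface

Orientations are given as a rotation vector (axis times angle).
In Python, from plant import * gives the robot as it stands. The module is installed in compiled form; this text tells all that it offers.
- The arm moves only by the shell command python3 -m inch 'ROWS'. ROWS is text: rows parted by semicolons, each of 5 numbers parted by spaces: the shift along the world's x, y, z each as a share of 500 mm, from -1 to 1, then the turn about the world's z as a share of 180 degrees, from -1 to 1, then the finger opening in mm, from 0 to 87. A call has 1 to 8 rows; each row is the pose to reach, as a shift and turn from the pose commanded when the call began, turning the shorter way round; what a row does not reach only later rows make up. A row lasts 1/10 s, in which the tool goes at most 50 mm and 8.59 degrees, less where a joint would pass 70% of its speed; a pose out of reach is approached as far as the arm can. A call with a number of a shift or a turn outside -1 to 1 is refused whole. A call with a gripper value outside its range is refused whole. The fingers move at their own pace and stop on an object; the grip force is fixed at half the most. Time passes only in rows, so rows that repeat a pose let the fingers close. It gives the time, the measured TCP pose, the force, the opening and the grip force at its end, in the units of the state.
- state(): the state, without advancing time (a new reading comes with each control period).
- grab_frame(name): name is "scene" or "top" or "wrist"; returns a dict with "color" (420x560x3 uint8, red, green, blue), "fov_y" (degrees; the focal length in pixels is half the picture's height over the tangent of half this angle, whatever the lens; pixels are square), "cx", "cy" (the principal point, pixels), "cam_to_world" (4x4, takes a point from camera to world coordinates); the wrist camera has in their place "tool_from_camera" (4x4, takes a point from camera to tool coordinates, whose origin is the TCP and whose axes are the flange's). Camera axes: x right, y down, z forward; pixel columns grow to the right and rows downward; lengths in m; the calibration is good to about 2 mm. A picture is of the moment at which its call begins: read the wrist's pose just before it. There is no depth.
- sign_off(): hands the job in; it is judged then, once.
The state is a dict: "t": time; "q": joint angles; "qvel": joint speeds; "tau": joint torques, N m; "ee_pos": TCP position; "orientation": TCP orientation; "wrist_force": force on the tool from outside, world axes, zero at the start; "ft_torque": the same for the moment, N m; "gripper_width": opening from 0.0 (shut) to 1.0 (fully open); "grip_force": force on a finger pad.
Only numpy, scipy, OpenCV 4.12 (cv2) and the standard library are available. Lean on these libraries where they do the work, as an engineer would, in place of code of your own. Each camera call takes 0.05 s, during which the arm holds its last target. There are 200 camera calls.

## Task

Get the rekebot ready for pouring: stand the four cups upright, one in the middle of each saucer on the rekebot, in order of size, with the largest on the saucer nearest the jebena and the smallest on the one nearest the incense burner. Set them down gently, and leave the saucers, the jebena and the burner where they stand.

Things in the scene. Friction and masses are not known exactly. Their poses are not given: they have to be found in the camera images.
- cup1_mid (a point): the smallest of four handle-less white ceramic cups with a thin gilt line below the rim: 46 mm across, 46 mm tall, open at the top, wall 3 mm, about 50 g, standing upright on the mat (mat top 3 mm above the table). The point lies on the cup's axis half-way up, 23 mm above its foot; z is the cup's axis, upwards. The upper half is a straight cylinder (grip there); below it narrows to a foot 29 mm across.
- cup2_mid (a point): the second smallest of four handle-less white ceramic cups with a thin gilt line below the rim: 53 mm across, 56 mm tall, open at the top, wall 3 mm, about 70 g, standing upright on the mat (mat top 3 mm above the table). The point lies on the cup's axis half-way up, 28 mm above its foot; z is the cup's axis, upwards. The upper half is a straight cylinder (grip there); below it narrows to a foot 33 mm across.
- cup3_mid (a point): the second largest of four handle-less white ceramic cups with a thin gilt line below the rim: 60 mm across, 66 mm tall, open at the top, wall 3 mm, about 100 g, standing upright on the mat (mat top 3 mm above the table). The point lies on the cup's axis half-way up, 33 mm above its foot; z is the cup's axis, upwards. The upper half is a straight cylinder (grip there); below it narrows to a foot 37 mm across.
- cup4_mid (a point): the largest of four handle-less white ceramic cups with a thin gilt line below the rim: 67 mm across, 76 mm tall, open at the top, wall 3 mm, about 130 g, standing upright on the mat (mat top 3 mm above the table). The point lies on the cup's axis half-way up, 38 mm above its foot; z is the cup's axis, upwards. The upper half is a straight cylinder (grip there); below it narrows to a foot 42 mm across.
- saucer1: one of four identical loose white saucers with gilt edge, 90 mm across, in a row on the rekebot's top, about 100 mm from centre to centre; which number stands where changes. Origin: centre of its underside, z up. The flat well for the cup's foot, 66 mm across, lies 5 mm above the origin, the sloping rim 8 mm above it.
- saucer2: one of four identical loose white saucers with gilt edge, 90 mm across, in a row on the rekebot's top, about 100 mm from centre to centre; which number stands where changes. Origin: centre of its underside, z up. The flat well for the cup's foot, 66 mm across, lies 5 mm above the origin, the sloping rim 8 mm above it.
- saucer3: one of four identical loose white saucers with gilt edge, 90 mm across, in a row on the rekebot's top, about 100 mm from centre to centre; which number stands where changes. Origin: centre of its underside, z up. The flat well for the cup's foot, 66 mm across, lies 5 mm above the origin, the sloping rim 8 mm above it.
- saucer4: one of four identical loose white saucers with gilt edge, 90 mm across, in a row on the rekebot's top, about 100 mm from centre to centre; which number stands where changes. Origin: centre of its underside, z up. The flat well for the cup's foot, 66 mm across, lies 5 mm above the origin, the sloping rim 8 mm above it.
- jebena: dark clay coffee pot, 136 mm across the belly, 236 mm tall, on a straw ring at the left or the right end of the rekebot, about 200 mm from the middle of the nearest saucer; its spout reaches 105 mm from its axis away from the robot, its handle 80 mm towards the robot. Origin: on its axis, at its underside.
- burner: brass-coloured incense burner, 90 mm across, 136 mm tall, at the other end of the rekebot from the jebena. Origin: on its axis, at its underside. The rekebot between them is a fixed wooden cabinet, 450 mm along the row of saucers, 150 mm deep, 100 mm high, standing on the mat with its sliding door towards the robot; the row runs along the middle of its top.
Things that resemble listed ones, but are neither listed nor needed, are in the scene too. What is shaped like the part that bears cup1_mid but black is not meant. Leave any pink look-alike of the part that bears cup4_mid alone.

How it is judged:
At the end, for the whole second after the job is handed in: Each cup stands upright (within 0.1 rad), released and at rest, in the well of a saucer within 12 mm of its centre; counted from the jebena the cups run largest, second largest, second smallest, smallest; no saucer, nor the jebena or burner, has moved more than 15 mm (((horizontal distance between cup1_mid and saucer1 below 0.012 m and z of cup1_mid in the frame of saucer1 between 0.024 and 0.032 m) or (horizontal distance between cup1_mid and saucer2 below 0.012 m and z of cup1_mid in the frame of saucer2 between 0.024 and 0.032 m) or (horizontal distance between cup1_mid and saucer3 below 0.012 m and z of cup1_mid in the frame of saucer3 between 0.024 and 0.032 m) or (horizontal distance between cup1_mid and saucer4 below 0.012 m and z of cup1_mid in the frame of saucer4 between 0.024 and 0.032 m)) and horizontal distance between cup1_mid and jebena between 0.4525 and 0.5525 m and angle between each of cup1_mid, cup2_mid, cup3_mid, cup4_mid's own z axis and vertical below 0.1 rad and linear speed of each of cup1, cup2, cup3, cup4 below 0.02 m/s and ((horizontal distance between cup2_mid and saucer1 below 0.012 m and z of cup2_mid in the frame of saucer1 between 0.029 and 0.037 m) or (horizontal distance between cup2_mid and saucer2 below 0.012 m and z of cup2_mid in the frame of saucer2 between 0.029 and 0.037 m) or (horizontal distance between cup2_mid and saucer3 below 0.012 m and z of cup2_mid in the frame of saucer3 between 0.029 and 0.037 m) or (horizontal distance between cup2_mid and saucer4 below 0.012 m and z of cup2_mid in the frame of saucer4 between 0.029 and 0.037 m)) and horizontal distance between cup2_mid and jebena between 0.3525 and 0.4525 m and ((horizontal distance between cup3_mid and saucer1 below 0.012 m and z of cup3_mid in the frame of saucer1 between 0.034 and 0.042 m) or (horizontal distance between cup3_mid and saucer2 below 0.012 m and z of cup3_mid in the frame of saucer2 between 0.034 and 0.042 m) or (horizontal distance between cup3_mid and saucer3 below 0.012 m and z of cup3_mid in the frame of saucer3 between 0.034 and 0.042 m) or (horizontal distance between cup3_mid and saucer4 below 0.012 m and z of cup3_mid in the frame of saucer4 between 0.034 and 0.042 m)) and horizontal distance between cup3_mid and jebena between 0.2525 and 0.3525 m and ((horizontal distance between cup4_mid and saucer1 below 0.012 m and z of cup4_mid in the frame of saucer1 between 0.039 and 0.047 m) or (horizontal distance between cup4_mid and saucer2 below 0.012 m and z of cup4_mid in the frame of saucer2 between 0.039 and 0.047 m) or (horizontal distance between cup4_mid and saucer3 below 0.012 m and z of cup4_mid in the frame of saucer3 between 0.039 and 0.047 m) or (horizontal distance between cup4_mid and saucer4 below 0.012 m and z of cup4_mid in the frame of saucer4 between 0.039 and 0.047 m)) and horizontal distance between cup4_mid and jebena between 0.1525 and 0.2525 m and distance of each of saucer1, saucer2, saucer3, saucer4, jebena, burner from where it was at the start of the episode below 0.015 m); the robot touches nothing.
It fails at once if a cup is tipped over (angle between any of cup1_mid, cup2_mid, cup3_mid, cup4_mid's own z axis and vertical above 0.8 rad).
It fails at once if a cup is dropped or flung instead of being set down (out of the fingers it moves faster than 0.5 m/s, a fall of over 12 mm) ((linear speed of cup1 above 0.5 m/s and contact force between the fingers and cup1 below 0.05 N) or (linear speed of cup2 above 0.5 m/s and contact force between the fingers and cup2 below 0.05 N) or (linear speed of cup3 above 0.5 m/s and contact force between the fingers and cup3 below 0.05 N) or (linear speed of cup4 above 0.5 m/s and contact force between the fingers and cup4 below 0.05 N)).
It fails at once if the jebena or the burner is knocked (over 0.3 rad) (angle between any of jebena, burner's own z axis and vertical above 0.3 rad).
It also fails if it takes over 102 s, if anything falls off the work surface, if the arm or the gripper's body presses on something with over 40 N, if the wrist force passes 120 N, or if a joint passes its speed limit or range.

## Working session

There is one attempt and no reset: what is moved stays moved. The work goes in short steps, Python scripts to look and compute and a shell command to move; the robot and the scene stay as the last step left them, time stands still between calls to the robot, and variables do not carry over. Pictures are saved under pics/ and viewed, at most 14 in all, crops included, and the job is handed in when it is done.

```bash
mkdir -p pics && python3 - <<'E'
from plant import *
import cv2
s=state();print({k:s[k] for k in("t","ee_pos","orientation","gripper_width")})
try: print(pinch_z)
except Exception as e: print(e)
for n in("scene","top"):
    f=grab_frame(n);cv2.imwrite(f"pics/{n}0.png",f["color"][...,::-1]);print(n,f["fov_y"],f["cx"],f["cy"],f["cam_to_world"])
E
```

```text
{'t': 0.0, 'ee_pos': array([ 0.28816835, -0.58201605,  0.22145549]), 'orientation': array([-3.05712877e+00, -7.15551384e-01,  8.37737472e-04]), 'gripper_width': 1.0016463280692027}
0.0187
scene 44.53193710022761 280.04054505381725 213.94136476997977 [[-0.06208951  0.71635856 -0.69496425  1.28716914]
 [ 0.99801724  0.03736256 -0.05065212  0.08207105]
 [-0.01031944 -0.69673126 -0.71725801  0.95181169]
 [ 0.          0.          0.          1.        ]]
top 47.18812257404768 285.44856245663476 210.49338635646893 [[ 1.35527834e-02 -9.93528968e-01  1.12767512e-01  3.14792749e-01]
 [-9.99905389e-01 -1.37316298e-02 -8.09371747e-04  5.11680548e-03]
 [ 2.35261600e-03 -1.12745874e-01 -9.93621071e-01  1.55672941e+00]
 [ 0.00000000e+00  0.00000000e+00  0.00000000e+00  1.00000000e+00]]
```

View pics/scene0.png

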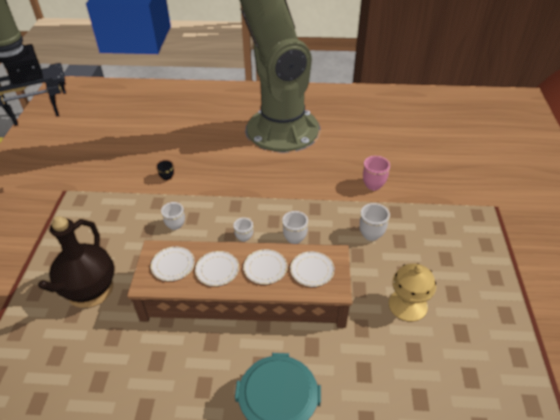

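View pics/top0.png

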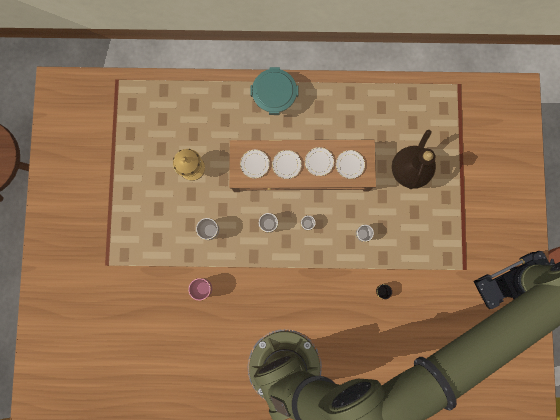

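Scene: jebena at (82,270), burner at (412,290), saucers (173,264), (217,268), (265,266) and (312,268). Top view: white cups at (207,229), (268,222), (308,222) and (365,233). Look-alikes: black cup (384,291) and pink cup (200,289), to be left alone; the saucers are white too but sit on the cabinet.

```bash
cat > h.py <<'E'
import numpy as np, cv2
def ray(f,u,v,T=None):
    T=f["cam_to_world"] if T is None else T
    F=f["color"].shape[0]/2/np.tan(np.radians(f["fov_y"]/2))
    d=T[:3,:3]@np.array([(u-f["cx"])/F,(v-f["cy"])/F,1]);return T[:3,3],d
def onz(f,u,v,z,T=None):
    o,d=ray(f,u,v,T);return o+d*(z-o[2])/d[2]
def white(im,smax=60,vmin=110):
    h=cv2.cvtColor(im,cv2.COLOR_RGB2HSV)
    return ((h[...,1]<smax)&(h[...,2]>vmin)).astype(np.uint8)*255
E
python3 - <<'E'
from plant import *
from h import *
fs={n:grab_frame(n) for n in("top","scene")}
for n,(x0,y0,x1,y1) in dict(top=(120,130,450,260),scene=(120,190,420,300)).items():
    f=fs[n];m=np.zeros((420,560),np.uint8);m[y0:y1,x0:x1]=white(f["color"])[y0:y1,x0:x1]
    cs,_=cv2.findContours(m,cv2.RETR_EXTERNAL,cv2.CHAIN_APPROX_NONE)
    for c in cs:
        if cv2.contourArea(c)<40: continue
        c=cv2.convexHull(c);e=cv2.fitEllipse(c)
        z=.108 if (n=="top" and e[0][1]<190) or (n=="scene" and e[0][1]>250) else .065
        p=onz(f,*e[0],z);F=210/np.tan(np.radians(f["fov_y"]/2));d=np.linalg.norm(p-f["cam_to_world"][:3,3])
        print(n,np.round(e[0],1),"axes mm",np.round(np.array(e[1])*d/F*1e3,0),"p",p.round(3))
f=fs["top"]["color"]
a=cv2.resize(f[195:255,180:400,::-1],None,fx=3.6,fy=3.6,interpolation=cv2.INTER_CUBIC)
g=fs["scene"]["color"];b=cv2.resize(g[190:250,150:400,::-1],(a.shape[1],190),interpolation=cv2.INTER_CUBIC)
cv2.imwrite("pics/crop1.png",np.vstack([a,b]))
for nm,uv,z in(("jeb",(413,167),.06),("burn",(186,161),.08)):print(nm,onz(fs["top"],*uv,z).round(3))
E
```

```text
top [364.5 232.8] axes mm [53. 56.] p [ 0.418 -0.243  0.065]
top [206.4 228.4] axes mm [67. 69.] p [0.425 0.249 0.065]
top [307.7 222.4] axes mm [45. 46.] p [ 0.448 -0.066  0.065]
top [267.9 222.2] axes mm [59. 60.] p [0.447 0.058 0.065]
top [350.1 164. ] axes mm [87. 89.] p [ 0.625 -0.192  0.108]
top [286.5 164. ] axes mm [88. 89.] p [0.623 0.003 0.108]
top [254.6 163.4] axes mm [87. 89.] p [0.623 0.1   0.108]
top [319.2 161.3] axes mm [87. 89.] p [ 0.633 -0.097  0.108]
scene [311.7 268.7] axes mm [72. 91.] p [0.624 0.098 0.108]
scene [216.4 268.2] axes mm [72. 91.] p [ 0.634 -0.1    0.108]
scene [264.6 266.4] axes mm [72. 90.] p [ 0.624 -0.     0.108]
scene [172.1 263.4] axes mm [71. 94.] p [ 0.626 -0.195  0.108]
scene [243.2 228.3] axes mm [49. 59.] p [ 0.479 -0.064  0.065]
scene [294.6 226. ] axes mm [66. 79.] p [0.466 0.056 0.065]
scene [373.3 220.4] axes mm [75. 94.] p [0.438 0.242 0.065]
scene [173.  214.5] axes mm [59. 72.] p [ 0.443 -0.239  0.065]
jeb [ 0.629 -0.398  0.06 ]
burn [0.634 0.317 0.08 ]
```

View pics/crop1.png

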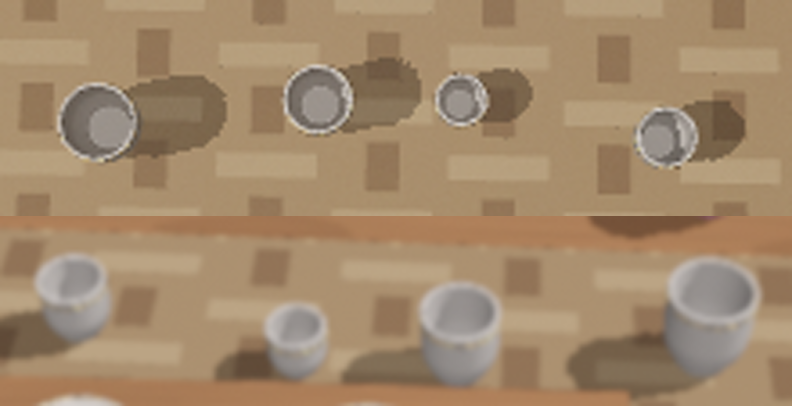

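Crop: left to right in the top strip, rim diameters read 67, 60, 46 and 53 mm. So cup4 is at (206,228), cup3 (268,222), cup1 (308,222) and cup2 (365,233). The jebena is at -y, so cup4 goes to y≈-0.19, cup3 to -0.10, cup2 to 0 and cup1 to +0.10. I'll start with cup2, closing along x.

```bash
python3 -m inch '0.26 0.676 0 0.3535 87;0.26 0.676 0 0.3535 87;0.26 0.676 0 0.3535 87;0.26 0.676 0 0.3535 87;0.26 0.676 0 0.3535 87;0.26 0.676 0 0.3535 87;0.26 0.676 0 0.3535 87;0.26 0.676 0 0.3535 87' && python3 -m inch '0 0 0 0 87;0 0 0 0 87;0 0 0 0 87' && cat >> h.py <<'E'
from scipy.spatial.transform import Rotation as R
def tcp(s):
    T=np.eye(4);T[:3,:3]=R.from_rotvec(s["orientation"]).as_matrix();T[:3,3]=s["ee_pos"];return T
def st(s):
    y=tcp(s)[:3,1];return s["t"],np.round(s["ee_pos"],4),"yaw y deg",round(np.degrees(np.arctan2(y[1],y[0])),1),"w",round(s["gripper_width"]*87,1),"gf",np.round(s["grip_force"],1)
E
python3 - <<'E'
from plant import *
from h import *
s=state();print(st(s));f=grab_frame("wrist");T=tcp(s)@f["tool_from_camera"];print(f["tool_from_camera"].round(3))
cv2.imwrite("pics/w1.png",f["color"][...,::-1])
m=white(f["color"]);cs,_=cv2.findContours(m,cv2.RETR_EXTERNAL,cv2.CHAIN_APPROX_NONE)
for c in cs:
    if cv2.contourArea(c)<800: continue
    e=cv2.fitEllipse(cv2.convexHull(c));print(np.round(e,0).tolist() if 0 else (np.round(e[0]),np.round(e[1])),onz(f,*e[0],.059,T).round(4))
E
```

```text
t: 1.0
ee_pos: [0.4208, -0.2381, 0.223]
orientation: [2.207, 2.236, 0.003]
wrist_force: [-0.1, -0.5, 0.0]
gripper_width: 1.0
grip_force: 0.0
t: 1.3
ee_pos: [0.4175, -0.2464, 0.2224]
orientation: [-2.227, -2.216, 0.001]
wrist_force: [-0.6, -0.2, 0.2]
gripper_width: 0.999
grip_force: 0.0
(1.3, array([ 0.4175, -0.2464,  0.2224]), 'yaw y deg', np.float64(-0.3), 'w', 86.9, 'gf', np.float64(0.0))
[[-0.001 -0.965 -0.263  0.072]
 [ 1.    -0.001  0.    -0.001]
 [-0.    -0.263  0.965 -0.161]
 [ 0.     0.     0.     1.   ]]
(array([278., 288.]), array([ 23., 458.])) [ 0.4164 -0.3495  0.059 ]
(array([282., 187.]), array([55., 56.])) [ 0.4204 -0.2459  0.059 ]
(array([553., 131.]), array([76., 93.])) [ 0.6626 -0.196   0.059 ]
(array([556., 130.]), array([102., 125.])) [ 0.6648 -0.1952  0.059 ]
```

View pics/w1.png

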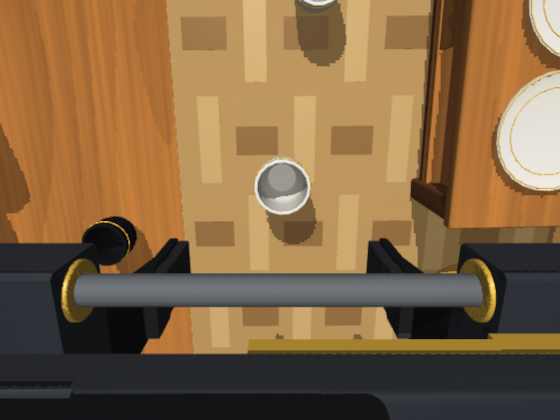

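Wrist view: cup2 at (282,187), giving (0.420,-0.246), which agrees with the top view. The black look-alike is at (110,240). Descending to grasp.

```bash
python3 -m inch '0.004 0.002 -0.3 0 87;0.004 0.002 -0.3 0 87;0.004 0.002 -0.3 0 87;0.004 0.002 -0.35 0 87;0.004 0.002 -0.393 0 87;0.004 0.002 -0.393 0 87;0.004 0.002 -0.393 0 87;0.004 0.002 -0.393 0 87' && python3 -m inch '0 0 0 0 40;0 0 0 0 40;0 0 0 0 40;0 0 0 0 40;0 0 0 0 40;0 0 0 0 40;0 0 0 0 40;0 0 0 0 40'
```

```text
t: 2.15
ee_pos: [0.4214, -0.2446, 0.0275]
orientation: [2.221, 2.218, 0.001]
wrist_force: [-0.5, -0.2, 0.3]
gripper_width: 0.998
grip_force: 0.0
t: 2.95
ee_pos: [0.4205, -0.2435, 0.0262]
orientation: [2.222, 2.221, 0.0]
wrist_force: [0.6, 0.2, 1.6]
gripper_width: 0.593
grip_force: 29.8
```

```bash
python3 -m inch '0 0 0.06 0 40;0 0 0.16 0 40;0 0 0.25 0 40;0 0 0.32 0 40;0.06 0.07 0.32 0 40;0.12 0.15 0.32 0 40;0.2 0.24 0.32 0 40;0.28 0.33 0.32 0 40' && python3 -m inch '0.07 0.1 0 0 40;0.126 0.16 0 0 40;0.126 0.16 0 0 40;0.126 0.16 0 0 40;0.126 0.16 0 0 40;0.126 0.16 0 0 40' && cat > look.py <<'E'
import sys
from plant import *
from h import *
z=float(sys.argv[2]);s=state();print(st(s));f=grab_frame("wrist");T=tcp(s)@f["tool_from_camera"]
cv2.imwrite(f"pics/{sys.argv[1]}.png",f["color"][...,::-1])
cs,_=cv2.findContours(white(f["color"],60,130),cv2.RETR_EXTERNAL,cv2.CHAIN_APPROX_NONE)
for c in cs:
    if cv2.contourArea(c)<800: continue
    e=cv2.fitEllipse(cv2.convexHull(c));print(np.round(e[0]),np.round(e[1]),onz(f,*e[0],z,T).round(4))
E
python3 look.py w2 .108
```

```text
t: 3.75
ee_pos: [0.5476, -0.0925, 0.1862]
orientation: [2.222, 2.22, -0.0]
wrist_force: [-0.2, -0.0, -1.9]
gripper_width: 0.592
grip_force: 29.8
t: 4.35
ee_pos: [0.6092, -0.016, 0.186]
orientation: [2.225, 2.217, -0.002]
wrist_force: [-0.7, 0.1, -0.4]
gripper_width: 0.588
grip_force: 29.8
(4.35, array([ 0.6092, -0.016 ,  0.186 ]), 'yaw y deg', np.float64(-0.2), 'w', 51.2, 'gf', np.float64(29.8))
[299. 319.] [ 38. 127.] [ 0.6242 -0.1003  0.108 ]
[278. 286.] [106. 121.] [ 0.6083 -0.0721  0.108 ]
[291. 199.] [123. 161.] [ 0.6176 -0.0055  0.108 ]
[ 66. 106.] [75. 86.] [0.4722 0.0572 0.108 ]
[303.  32.] [104. 114.] [0.6244 0.0999 0.108 ]
[304.  30.] [140. 153.] [0.6245 0.1013 0.108 ]
```

View pics/w2.png

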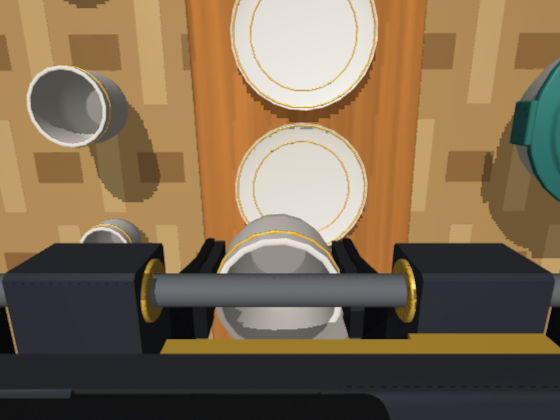

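Wrist view: the target saucer is centred at about (301,187), i.e. (0.624, 0.002). Cup2 is firmly held at (279,285).

```bash
python3 -m inch '0.02 0.03 0 0 40;0.02 0.03 0 0 40;0.02 0.03 0 0 40;0.02 0.03 0 0 40'; python3 -c "
from h import *
from plant import *
print(st(state()))
s=state();f=grab_frame('wrist');T=tcp(s)@f['tool_from_camera']
c=f['color'];cv2.imwrite('pics/x.png',c[...,::-1])
print(onz(f,301.5,187,.113,T))"
```

```text
t: 4.8
ee_pos: [0.6195, -0.0001, 0.1862]
orientation: [2.223, 2.219, -0.001]
wrist_force: [-0.8, 0.4, -1.1]
gripper_width: 0.59
grip_force: 29.8
(4.8, array([ 6.195e-01, -1.000e-04,  1.862e-01]), 'yaw y deg', np.float64(-0.1), 'w', 51.3, 'gf', np.float64(29.8))
[0.63443769 0.01992365 0.113     ]
```

```bash
python3 -m inch '0.008 0.004 -0.04 0 40;0.008 0.004 -0.07 0 40;0.008 0.004 -0.09 0 40;0.008 0.004 -0.1 0 40;0.008 0.004 -0.103 0 40;0.008 0.004 -0.106 0 40;0.008 0.004 -0.106 0 40;0.008 0.004 -0.106 0 40'; python3 -m inch '0 0 -0.002 0 40;0 0 -0.004 0 40;0 0 -0.004 0 40;0 0 -0.004 0 40'
```

```text
t: 5.65
ee_pos: [0.6242, 0.0032, 0.1337]
orientation: [2.221, 2.22, 0.001]
wrist_force: [-0.8, -0.3, 0.0]
gripper_width: 0.595
grip_force: 29.8
t: 6.05
ee_pos: [0.624, 0.0032, 0.1313]
orientation: [2.222, 2.221, 0.0]
wrist_force: [0.0, 0.1, 1.2]
gripper_width: 0.594
grip_force: 29.8
```

```bash
python3 -m inch '0 0 0 0 56;0 0 0 0 60;0 0 0 0 72;0 0 0 0 72;0 0 0.02 0 72;0 0 0.06 0 72;0 0 0.12 0 72;0 0 0.18 0 72'; python3 -m inch '-0.1 0.03 0 0 87;-0.2 0.06 0 0 87;-0.3 0.09 0 0 87;-0.356 0.108 0 0 87;-0.356 0.108 0 0 87;-0.356 0.108 0 0 87;-0.356 0.108 0 0 87' ; python3 look.py w3 .069
```

```text
t: 6.85
ee_pos: [0.6237, 0.0033, 0.2226]
orientation: [-2.222, -2.221, 0.0]
wrist_force: [0.7, 0.3, 0.2]
gripper_width: 0.828
grip_force: 0.0
t: 7.55
ee_pos: [0.4469, 0.0569, 0.2218]
orientation: [2.221, 2.22, 0.002]
wrist_force: [0.5, 0.9, 0.0]
gripper_width: 1.002
grip_force: 0.0
(7.55, array([0.4469, 0.0569, 0.2218]), 'yaw y deg', np.float64(-0.0), 'w', 87.2, 'gf', np.float64(0.0))
[491. 255.] [ 72. 101.] [ 0.6482 -0.0072  0.069 ]
[281. 189.] [65. 65.] [0.4487 0.0573 0.069 ]
[512. 145.] [103. 122.] [0.651  0.0965 0.069 ]
```

View pics/w3.png

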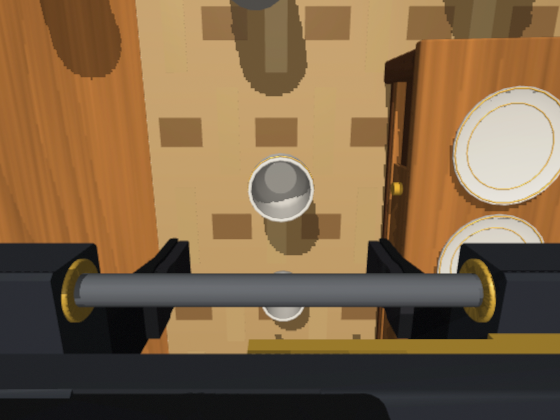

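Wrist view: cup3 at (281,189), giving (0.448,0.057), right under the tool. Grasp it and carry it round via y first, clear of cup2.

```bash
python3 -m inch '0.001 0 -0.1 0 87;0.001 0 -0.2 0 87;0.001 0 -0.28 0 87;0.001 0 -0.33 0 87;0.001 0 -0.372 0 87;0.001 0 -0.372 0 87;0.001 0 -0.372 0 87;0.001 0 -0.372 0 87' && python3 -m inch '0 0 0 0 45;0 0 0 0 45;0 0 0 0 45;0 0 0 0 45;0 0 0 0 45;0 0 0 0 45;0 0 0 0 45' && python3 -m inch '0 0 0.06 0 45;0 0 0.16 0 45;0 0 0.25 0 45;0 0 0.32 0 45;0 -0.1 0.32 0 45;0 -0.2 0.32 0 45;0 -0.28 0.32 0 45;0 -0.312 0.32 0 45' && python3 -m inch '0.09 0 0 0 45;0.18 0 0 0 45;0.27 0 0 0 45;0.34 0 0 0 45;0.37 0 0 0 45;0.37 0 0 0 45;0.37 0 0 0 45' && python3 look.py w4 .108
```

```text
t: 8.4
ee_pos: [0.4478, 0.0574, 0.0362]
orientation: [2.222, 2.22, 0.003]
wrist_force: [-0.1, 1.1, 0.2]
gripper_width: 1.0
grip_force: 0.0
t: 9.1
ee_pos: [0.447, 0.0572, 0.0355]
orientation: [2.221, 2.22, 0.001]
wrist_force: [0.5, -1.0, 3.0]
gripper_width: 0.666
grip_force: 30.1
t: 9.9
ee_pos: [0.445, -0.1031, 0.1944]
orientation: [-2.228, -2.214, 0.003]
wrist_force: [0.9, 0.2, -0.4]
gripper_width: 0.67
grip_force: 30.1
t: 10.6
ee_pos: [0.6305, -0.0978, 0.1941]
orientation: [-2.219, -2.22, 0.001]
wrist_force: [0.0, -0.5, -0.4]
gripper_width: 0.669
grip_force: 30.1
(10.6, array([ 0.6305, -0.0978,  0.1941]), 'yaw y deg', np.float64(0.0), 'w', 58.2, 'gf', np.float64(30.1))
[290. 316.] [ 55. 116.] [ 0.6387 -0.1835  0.108 ]
[278. 286.] [135. 145.] [ 0.6292 -0.1581  0.108 ]
[282. 215.] [118. 129.] [ 0.6321 -0.1013  0.108 ]
[ 72. 158.] [50. 56.] [ 0.4868 -0.0597  0.108 ]
[269.  60.] [132. 142.] [0.6239 0.0034 0.108 ]
```

View pics/w4.png

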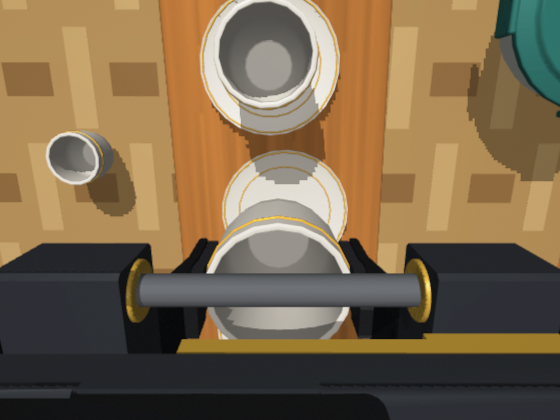

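Wrist view: cup2 stands central on its saucer (268,60). The next saucer is centred at about (285,212), giving (0.634,-0.099). Setting cup3 down.

```bash
python3 -m inch '0.006 -0.001 -0.04 0 45;0.006 -0.001 -0.07 0 45;0.006 -0.001 -0.09 0 45;0.006 -0.001 -0.1 0 45;0.006 -0.001 -0.103 0 45;0.006 -0.001 -0.105 0 45;0.006 -0.001 -0.106 0 45;0.006 -0.001 -0.106 0 45'; python3 -m inch '0 0 -0.001 0 45;0 0 -0.002 0 45;0 0 -0.002 0 45;0 0 -0.002 0 45'
```

```text
t: 11.45
ee_pos: [0.6347, -0.0993, 0.1426]
orientation: [2.221, 2.22, 0.001]
wrist_force: [-0.6, 0.3, -0.7]
gripper_width: 0.671
grip_force: 30.1
t: 11.85
ee_pos: [0.6344, -0.0993, 0.1411]
orientation: [2.222, 2.221, 0.0]
wrist_force: [-0.8, 0.2, -0.6]
gripper_width: 0.668
grip_force: 30.1
```

```bash
python3 -m inch '0 0 -0.001 0 62;0 0 -0.001 0 68;0 0 -0.001 0 78;0 0 -0.001 0 78;0 0 0.02 0 78;0 0 0.06 0 78;0 0 0.12 0 78;0 0 0.18 0 78'; python3 -m inch '-0.08 0.04 0 0 87;-0.16 0.09 0 0 87;-0.24 0.16 0 0 87;-0.3 0.25 0 0 87;-0.35 0.34 0 0 87;-0.38 0.43 0 0 87;-0.4 0.53 0 0 87;-0.42 0.63 0 0 87' ; python3 -m inch '0 0.062 0 0 87;0 0.062 0 0 87;0 0.062 0 0 87;0 0.062 0 0 87'; python3 look.py w5 .079
```

```text
t: 12.65
ee_pos: [0.6342, -0.0992, 0.2327]
orientation: [-2.222, -2.221, -0.0]
wrist_force: [0.5, -0.1, 0.8]
gripper_width: 0.9
grip_force: 0.0
t: 13.45
ee_pos: [0.4252, 0.2099, 0.2324]
orientation: [2.22, 2.218, 0.002]
wrist_force: [1.1, 0.0, 0.8]
gripper_width: 1.004
grip_force: 0.0
t: 13.85
ee_pos: [0.4264, 0.2376, 0.2312]
orientation: [2.223, 2.218, -0.001]
wrist_force: [0.1, -0.8, -0.2]
gripper_width: 0.998
grip_force: 0.0
(13.85, array([0.4264, 0.2376, 0.2312]), 'yaw y deg', np.float64(-0.1), 'w', 86.8, 'gf', np.float64(0.0))
[279. 180.] [73. 76.] [0.4261 0.2469 0.079 ]
```

View pics/w5.png

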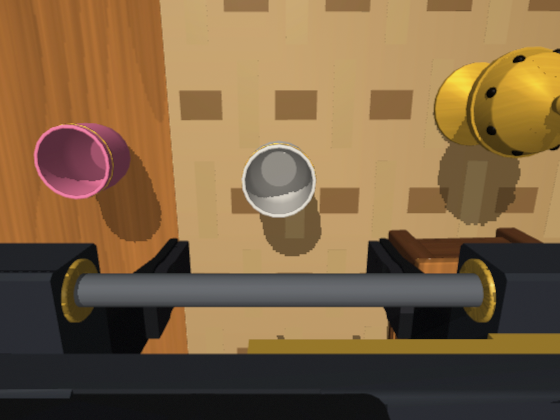

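Wrist view: cup4 at (279,180), giving (0.4255,0.247). Pink look-alike at (80,160), left alone. Grasping cup4.

```bash
python3 -m inch '-0.002 0.018 -0.1 0 87;-0.002 0.018 -0.2 0 87;-0.002 0.018 -0.28 0 87;-0.002 0.018 -0.34 0 87;-0.002 0.018 -0.38 0 87;-0.002 0.018 -0.38 0 87;-0.002 0.018 -0.38 0 87;-0.002 0.018 -0.38 0 87' && python3 -m inch '0 0 0 0 52;0 0 0 0 52;0 0 0 0 52;0 0 0 0 52;0 0 0 0 52;0 0 0 0 52' && python3 -m inch '0 0 0.06 0 52;0 0 0.16 0 52;0 0 0.25 0 52;0.01 -0.02 0.33 0 52;0.05 -0.1 0.33 0 52;0.07 -0.2 0.33 0 52;0.08 -0.3 0.33 0 52;0.08 -0.4 0.33 0 52' && python3 -m inch '0 -0.1 0 0 52;0 -0.2 0 0 52;0 -0.3 0 0 52;0 -0.4 0 0 52;0 -0.48 0 0 52;0.06 -0.48 0 0 52;0.14 -0.48 0 0 52;0.22 -0.48 0 0 52'; python3 -m inch '0.06 0 0 0 52;0.09 0 0 0 52;0.09 0 0 0 52;0.09 0 0 0 52'; python3 look.py w6 .108
```

```text
t: 14.7
ee_pos: [0.4263, 0.2481, 0.0425]
orientation: [2.222, 2.219, 0.003]
wrist_force: [-0.3, 0.4, 0.2]
gripper_width: 0.993
grip_force: 0.0
t: 15.3
ee_pos: [0.4258, 0.2483, 0.0417]
orientation: [2.221, 2.22, 0.002]
wrist_force: [1.7, -1.2, 5.4]
gripper_width: 0.77
grip_force: 30.0
t: 16.1
ee_pos: [0.4642, 0.0476, 0.2053]
orientation: [-2.221, -2.22, 0.001]
wrist_force: [1.1, 0.1, -1.3]
gripper_width: 0.772
grip_force: 29.9
t: 16.9
ee_pos: [0.575, -0.1909, 0.2048]
orientation: [-2.222, -2.217, 0.001]
wrist_force: [-0.0, 0.3, -1.1]
gripper_width: 0.769
grip_force: 29.9
t: 17.3
ee_pos: [0.6188, -0.1901, 0.2047]
orientation: [-2.219, -2.219, 0.002]
wrist_force: [-0.6, -0.1, -1.9]
gripper_width: 0.767
grip_force: 29.9
(17.3, array([ 0.6188, -0.1901,  0.2047]), 'yaw y deg', np.float64(0.0), 'w', 66.8, 'gf', np.float64(29.9))
[284. 317.] [ 31. 129.] [ 0.6223 -0.2838  0.108 ]
[277. 294.] [148. 162.] [ 0.6172 -0.2629  0.108 ]
[279. 224.] [117. 151.] [ 0.6187 -0.204   0.108 ]
[77. 45.] [53. 62.] [ 0.4834 -0.0778  0.108 ]
[303.  72.] [129. 138.] [ 0.6348 -0.095   0.108 ]
```

View pics/w6.png

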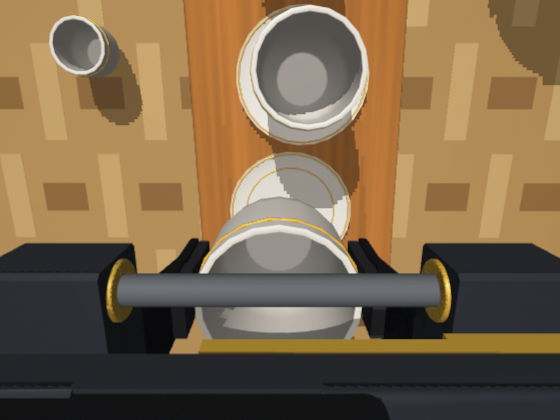

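Wrist view: cup3 is central on its saucer (303,74). The last jebena-side saucer is centred at about (291,210), giving (0.626,-0.194). Setting cup4 down.

```bash
python3 -m inch '0.012 -0.005 -0.04 0 52;0.012 -0.005 -0.07 0 52;0.012 -0.005 -0.09 0 52;0.012 -0.005 -0.105 0 52;0.012 -0.005 -0.11 0 52;0.012 -0.005 -0.112 0 52;0.012 -0.005 -0.114 0 52;0.012 -0.005 -0.114 0 52'; python3 -m inch '0 0 -0.001 0 52;0 0 -0.001 0 52;0 0 -0.001 0 52'
```

```text
t: 18.15
ee_pos: [0.6262, -0.1932, 0.1496]
orientation: [2.221, 2.22, 0.001]
wrist_force: [0.5, 0.8, -1.8]
gripper_width: 0.77
grip_force: 29.9
t: 18.45
ee_pos: [0.626, -0.1932, 0.1487]
orientation: [2.222, 2.221, 0.0]
wrist_force: [0.9, -0.1, -0.6]
gripper_width: 0.772
grip_force: 29.9
```

```bash
python3 -m inch '0 0 -0.002 0 52;0 0 -0.004 0 52;0 0 -0.004 0 52;0 0 -0.004 0 70;0 0 -0.004 0 76;0 0 -0.004 0 86;0 0 -0.004 0 86;0 0 0.03 0 86'; python3 -m inch '0 0 0.05 0 86;0 0 0.15 0 86;-0.08 0.04 0.15 0.04 86;-0.16 0.08 0.15 0.08 86;-0.25 0.14 0.15 0.12 86;-0.32 0.2 0.15 0.17 86;-0.354 0.252 0.15 0.21 87;-0.354 0.252 0.15 0.25 87' ; python3 -m inch '0 0 0 0.25 87;0 0 0 0.25 87;0 0 0 0.25 87;0 0 0 0.25 87;0 0 0 0.25 87;0 0 0 0.25 87;0 0 0 0.25 87;0 0 0 0.25 87'; python3 look.py w7 .049
```

```text
t: 19.25
ee_pos: [0.6242, -0.1929, 0.1616]
orientation: [-2.219, -2.218, 0.004]
wrist_force: [-1.0, 0.2, -0.7]
gripper_width: 0.978
grip_force: 0.0
t: 20.05
ee_pos: [0.4475, -0.0633, 0.2405]
orientation: [1.187, 2.906, -0.003]
wrist_force: [-0.2, 0.7, 1.1]
gripper_width: 0.999
grip_force: 0.0
t: 20.85
ee_pos: [0.4492, -0.067, 0.2395]
orientation: [0.002, 3.14, -0.001]
wrist_force: [-0.7, -0.4, -0.1]
gripper_width: 1.0
grip_force: 0.0
(20.85, array([ 0.4492, -0.067 ,  0.2395]), 'yaw y deg', np.float64(89.9), 'w', 87.0, 'gf', np.float64(0.0))
[277. 183.] [44. 45.] [ 0.4505 -0.0689  0.049 ]
```

View pics/w7.png

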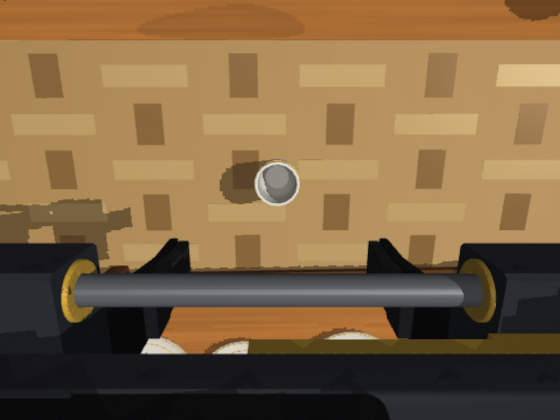

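Wrist view (tool turned 90°): cup1 at (277,183), giving (0.450,-0.068). Grasping it closing along y, so the gripper body clears the cabinet.

```bash
python3 -m inch '0.002 -0.002 -0.1 0 87;0.002 -0.002 -0.2 0 87;0.002 -0.002 -0.3 0 87;0.002 -0.002 -0.37 0 87;0.002 -0.002 -0.42 0 87;0.002 -0.002 -0.44 0 87;0.002 -0.002 -0.44 0 87;0.002 -0.002 -0.44 0 87' && python3 -m inch '0 0 0 0 30;0 0 0 0 30;0 0 0 0 30;0 0 0 0 30;0 0 0 0 30;0 0 0 0 30;0 0 0 0 30;0 0 0 0 30' && python3 -m inch '0 0 0.06 0 30;0 0 0.16 0 30;0 0 0.25 0 30;0 0 0.33 0 30;0 0.08 0.33 -0.04 30;0 0.16 0.33 -0.08 30;0 0.25 0.33 -0.12 30;0 0.335 0.33 -0.16 30' && python3 -m inch '0 0 0 -0.1 30;0 0 0 -0.2 30;0 0 0 -0.33 30;0 0 0 -0.33 30;0 0 0 -0.33 30;0 0 0 -0.33 30;0 0 0 -0.33 30;0 0 0 -0.33 30'; python3 -m inch '0.08 0 0 0 30;0.16 0 0 0 30;0.25 0 0 0 30;0.32 0 0 0 30;0.34 0 0 0 30;0.34 0 0 0 30;0.34 0 0 0 30'; python3 look.py w8 .108
```

```text
t: 21.7
ee_pos: [0.4511, -0.0684, 0.0198]
orientation: [0.001, 3.14, -0.001]
wrist_force: [-0.3, -0.4, 0.2]
gripper_width: 0.997
grip_force: 0.0
t: 22.5
ee_pos: [0.4499, -0.0682, 0.0186]
orientation: [-0.001, -3.142, -0.0]
wrist_force: [-0.8, 0.7, 1.8]
gripper_width: 0.516
grip_force: 30.0
t: 23.3
ee_pos: [0.4497, 0.0983, 0.1837]
orientation: [0.777, 3.043, -0.0]
wrist_force: [0.8, -0.6, -0.3]
gripper_width: 0.519
grip_force: 30.0
t: 24.1
ee_pos: [0.4498, 0.0966, 0.1834]
orientation: [-2.178, -2.264, 0.0]
wrist_force: [0.0, 0.3, -0.1]
gripper_width: 0.516
grip_force: 30.0
t: 24.8
ee_pos: [0.6188, 0.0971, 0.1833]
orientation: [-2.174, -2.266, 0.002]
wrist_force: [0.6, 0.3, -0.0]
gripper_width: 0.516
grip_force: 30.0
(24.8, array([0.6188, 0.0971, 0.1833]), 'yaw y deg', np.float64(2.4), 'w', 44.9, 'gf', np.float64(30.0))
[280. 330.] [111. 117.] [0.6232 0.0059 0.108 ]
[278. 279.] [ 83. 101.] [0.6197 0.0485 0.108 ]
[286. 212.] [120. 127.] [0.6234 0.0995 0.108 ]
```

View pics/w8.png

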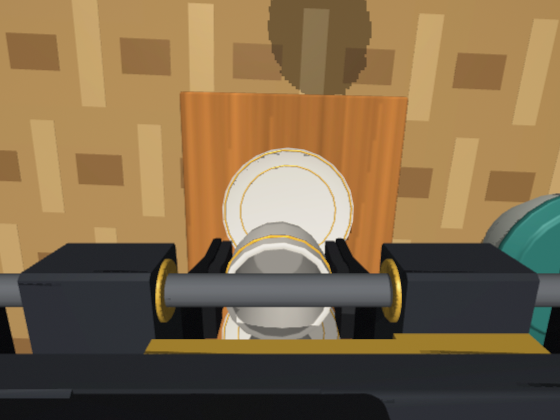

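Wrist view: the last saucer is at (288,211), giving (0.624,0.100). Cup1 is held at (279,280). Setting it down.

```bash
python3 -m inch '0.011 0.006 -0.04 0 30;0.011 0.006 -0.07 0 30;0.011 0.006 -0.09 0 30;0.011 0.006 -0.105 0 30;0.011 0.006 -0.11 0 30;0.011 0.006 -0.114 0 30;0.011 0.006 -0.116 0 30;0.011 0.006 -0.116 0 30'; python3 -m inch '0 0 -0.001 0 30;0 0 -0.001 0 30;0 0 -0.001 0 30'
```

```text
t: 25.65
ee_pos: [0.6258, 0.0996, 0.1259]
orientation: [2.177, 2.264, 0.001]
wrist_force: [-1.0, -0.1, 0.0]
gripper_width: 0.52
grip_force: 30.0
t: 25.95
ee_pos: [0.6256, 0.0996, 0.1252]
orientation: [2.177, 2.264, 0.0]
wrist_force: [-0.2, 0.4, -0.4]
gripper_width: 0.518
grip_force: 30.0
```

Lower the last 1–2 mm, release, back off up and towards the robot, then verify.

```bash
python3 -m inch '0 0 -0.002 0 30;0 0 -0.003 0 30;0 0 -0.003 0 30;0 0 -0.003 0 50;0 0 -0.003 0 56;0 0 -0.003 0 66;0 0 -0.003 0 66;0 0 0.03 0 66'; python3 -m inch '0 0 0.06 0 66;0 0 0.15 0 66;0 0 0.24 0 66;-0.08 0.05 0.26 0 66;-0.16 0.14 0.26 0 66;-0.24 0.23 0.26 0 66;-0.32 0.33 0.26 0 66;-0.36 0.43 0.26 0 66'; python3 -m inch '0 0.1 0 0 66;0 0.2 0 0 66;0 0.2 0 0 66;0 0.2 0 0 66;0 0.2 0 0 66;0 0.2 0 0 66;0 0.2 0 0 66;0 0.2 0 0 66'; python3 - <<'E'
from plant import *
from h import *
t=grab_frame("top");s=grab_frame("scene")
a=cv2.resize(t["color"][130:240,160:450,::-1],(790,300),interpolation=cv2.INTER_CUBIC);b=cv2.resize(s["color"][200:330,40:440,::-1],(790,257),interpolation=cv2.INTER_CUBIC)
cv2.imwrite("pics/end.png",np.vstack([a,b]))
g=cv2.cvtColor(t["color"],cv2.COLOR_RGB2HSV)
m=np.zeros((420,560),np.uint8);m[135:195,230:375]=white(t["color"])[135:195,230:375]
for c in cv2.findContours(m,cv2.RETR_EXTERNAL,cv2.CHAIN_APPROX_NONE)[0]:
    if cv2.contourArea(c)>300:
        e=cv2.fitEllipse(cv2.convexHull(c));print(np.round(e[0],1),np.round(e[1],1),onz(t,*e[0],.112).round(4))
E
```

```text
t: 26.75
ee_pos: [0.6239, 0.0989, 0.1383]
orientation: [-2.175, -2.263, 0.006]
wrist_force: [0.4, -0.3, 0.3]
gripper_width: 0.742
grip_force: 0.0
t: 27.55
ee_pos: [0.4617, 0.2829, 0.2717]
orientation: [2.176, 2.262, 0.001]
wrist_force: [0.8, 1.1, -0.4]
gripper_width: 0.76
grip_force: 0.0
t: 28.35
ee_pos: [0.4642, 0.3806, 0.2704]
orientation: [2.179, 2.261, 0.0]
wrist_force: [0.3, -0.1, 1.2]
gripper_width: 0.76
grip_force: 0.0
[286.3 163.9] [28.3 28.4] [0.6221 0.0033 0.112 ]
[351.1 162.9] [28.1 31.1] [ 0.6282 -0.1948  0.112 ]
[254.4 163.4] [28.3 28.6] [0.6224 0.1009 0.112 ]
[319.  160.9] [27.9 28.6] [ 0.6328 -0.0967  0.112 ]
```

View pics/end.png

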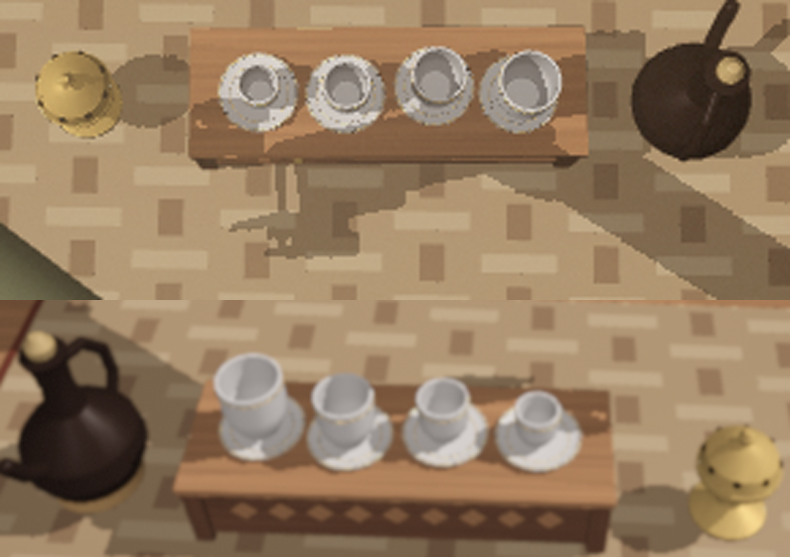

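```bash
python3 -c "
from h import *
from plant import *
f=grab_frame('top')
for u,v,z,n in((354.6,160.1,.184,4),(320.8,157.5,.174,3),(287.8,161.5,.164,2),(255.4,161.9,.154,1)):print(n,onz(f,u,v,z).round(3))"
```

```text
4 [ 0.621 -0.195  0.184]
3 [ 0.629 -0.098  0.174]
2 [ 0.618 -0.001  0.164]
1 [0.618 0.095 0.154]
```

The final view shows all four cups upright, in size order from the jebena. They are within about 7 mm of the saucer centres even with rough pixel reading, and the saucers, jebena and burner have not moved.

```bash
python3 -c "
from plant import *
print(sign_off())"
```

```text
the job is handed in; nothing more can be done
None
```

I stood the four cups upright, one in each saucer, running largest to smallest from the jebena to the burner, and handed the job in at about 28 s; in the last pictures each cup was within about 7 mm of its saucer's centre and nothing had been knocked, but the sign-off returned no verdict.

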